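# Catch the falling cover of an optical reader and lower it shut

## Task

Close the cover of the yellow optical reader without a jolt: with the fingertips, tip the open cover forward past upright so that it starts to fall, catch it from below on the fingers while it is still well up, and lower it on the fingers, slowly, until it is fully shut. Do not grip the cover between the fingers, do not let it slam, and do not press hard on it. Leave the vial on the reader and the glassware, rack and screwdriver around it where they stand, and finish clear of everything.

Things in the scene. Friction and masses are not known exactly. Their poses are not given: they have to be found in the camera images.
- reader: yellow reader, fixed; place and heading vary (within 20 degrees). Origin: centre of its sample chamber, on the bench; -x is its front (to the robot), z up. Housing x -70 to +90 mm; chamber part y -90 to +90 mm, 110 mm high, open on top, cuvette holder inside; lower deck, 80 mm high, y -250 to -90 mm, with a knob 15 mm out of its front. Nothing stands out under the cover's lip
- cover (a joint): hinge angle of the cover, rad: 0 fully shut and level, 1.57 upright, 1.8 its stop, leaning back from the robot, where it rests at the start. It balances at 1.47; let go below 1.42 it falls shut by itself in 2 to 4 s, slow at first, landing at 1 to 1.4 rad/s: its weak damper does not stop a slam. Cover about 0.4 kg (varies 15 percent); 2 N at the lip holds it
- cover_hinge (a point): middle of the hinge axis, on the cover's underside plane, 110.5 mm above the bench, 40 mm behind (+x of) the reader's origin; the axis runs along the reader's y. The point's axes turn with the cover: -x points from hinge to lip, z out of its outer face
- cover_lip (a point): middle of the cover's free edge, on the underside, 140 mm from the hinge axis. The cover is a flat plate without handle, 140 x 160 x 14 mm; shut, its lip stands 30 mm out from the chamber's front wall, so a finger fits under it. Axes as for the hinge point
- cover_top: the cover's outer skin, yellow, the outer 7 mm of the 14 mm plate; when open it faces back, away from the robot. Origin on the hinge axis
- cover_under: the cover's lining, black, the inner 7 mm of the plate; when open it faces the robot, when shut it faces down. Origin on the hinge axis
- vial: small glass jar with red cap, 28 mm across, 50 mm high, standing loose on the reader's deck; origin at centre of its underside; leave alone
- beaker: glass beaker, 76 mm across, 100 mm high, to the left of the reader; origin at centre of its underside; leave alone
- wash_bottle: white bottle with red cap, 68 mm across, 170 mm high, back left; origin at centre of its underside; leave alone
- amber_bottle: amber glass bottle, 60 mm across, 130 mm high, back right; origin at centre of its underside; leave alone
- screwdriver: red-handled screwdriver, 160 mm long, lying to the right of the reader; leave alone
- rack: blue block with eight holes, 60 x 110 x 35 mm, front right; origin at centre of its underside; leave alone

How it is judged:
On the way, in this order (a step that is already met when the one before it is completed fails the run):
1. the cover is tipped forward past upright (below 1.44 rad) (value of joint cover below 1.44 rad), for 0.05 s.
2. the falling cover rests on the fingers, 0.2 to 1.25 rad open, for 0.2 s (value of joint cover between 0.2 and 1.25 rad and contact force between the fingers and cover_under above 0.2 N), for 0.2 s.
At the end, for the whole second after the job is handed in: the cover is shut to within 0.02 rad (about 3 mm at the lip) and at rest (value of joint cover below 0.02 rad and velocity of joint cover between -0.05 and 0.05 rad/s); the robot touches nothing.
It fails at once if the cover slams: it closes faster than 0.75 rad/s (about 0.1 m/s at the lip) between 0.2 and 0.04 rad open; the last 5 mm at the lip are free (value of joint cover between 0.04 and 0.2 rad and velocity of joint cover below -0.75 rad/s).
It fails at once if the cover is gripped between the fingers (more than 2.5 N on its outer face and on its lining at once) (contact force between the fingers and cover_top above 2.5 N and contact force between the fingers and cover_under above 2.5 N).
It fails at once if the fingers press on the cover with more than 25 N (contact force between the fingers and cover_top above 25 N or contact force between the fingers and cover_under above 25 N).
It fails at once if a bystander is moved by more than 20 mm, lifted or tipped (distance of any of vial, beaker, wash_bottle, amber_bottle, screwdriver, rack from where it was at the start of the episode above 0.02 m or angle between any of vial, beaker, wash_bottle, amber_bottle, rack's own z axis and vertical above 0.4 rad).
It also fails if it takes over 48 s, if anything falls off the work surface, if the arm or the gripper's body presses on something with over 40 N, if the wrist force passes 120 N, or if a joint passes its speed limit or range.

## Robot

A 6-joint arm with a two-finger parallel gripper is mounted at the origin on the work surface. World frame = base frame: x ahead of the robot, y to its left, z up, the work surface at z = 0. Lengths are in m, angles in rad, forces in N, time in s.
With the tool pointing down it reaches from about 0.425 to 1.125 m from the base axis. Payload 14.9 kg.
Tool frame: the origin (TCP) lies at the very end of the fingers, on their centre line; the grasp point (between the pads) lies 19 mm behind it; z points along the fingers, x is the direction in which the jaws open and shut, and the axes are right-handed (so a half turn about z gives the same grasp; the last joint's range is limited). The gripper opens to 91 mm and grips with 3 to 60 N. Pads are 32 mm wide; open, the fingers measure 118 mm over their backs; the gripper's body (76 mm by 178 mm) begins 60 mm behind the grasp point.
Start: joints at [1.196, 0.379, 1.734, -0, 1.028, -0.033], TCP at [0.235, 0.66, 0.214] pointing down, gripper open.
Joint ranges: [-2.77, 2.77], [-0.74, 2.19], [0, 2.66], [-1.06, 4.2], [0.31, 2.87], [-3.08, 3.08]. Speed limits (rad/s): [1.89, 1.89, 2.39, 3.14, 3.14, 3.14].

## Interface

Orientations are given as [roll, pitch, yaw] about the fixed x, y, z axes, in that order (R = Rz(yaw) Ry(pitch) Rx(roll)).
In Python, from station import read_state, grab_frame, workorder gives the robot as it stands.
- The arm moves only by the shell command python3 -m jog 'ROWS' [FORCE]. ROWS is JSON, a list that holds one entry, the list of rows, each a list of 5 numbers: the finger opening in cm, from 0 to 9.12, then the shift along the tool's x, y, z in cm, then the turn about the tool's z in rad. A call has 1 to 5 rows; each row is the pose to reach, as a shift and turn from the pose commanded when the call began, along the tool's axes at that moment; what a row does not reach only later rows make up. A row lasts 1/12 s, in which the tool goes at most 41.7 mm and 7.16 degrees, less where a joint would pass 70% of its speed; a pose out of reach is approached as far as the arm can. A call with a gripper value outside its range is refused whole. The fingers move at their own pace and stop on an object; FORCE is the grip in N (left out, the last holds). Time passes only in rows, so rows that repeat a pose let the fingers close. It gives the time, the measured TCP pose, the force and the opening at its end, in the units of the state.
- read_state(): the state, without advancing time (a new reading comes with each control period).
- grab_frame(name): name is "scene" or "top" or "wrist"; returns a dict with "frame" (420x560x3 uint8, red, green, blue), "range_z" (420x560 float32, m along the optical axis (not along the pixel's ray), 0 where there is no reading), "vfov" (degrees; the focal length in pixels is half the picture's height over the tangent of half this angle, whatever the lens; pixels are square), "cx", "cy" (the principal point, pixels), "R" (3x3) and "t" (3): a world point X has camera coordinates R X + t. Camera axes: x right, y down, z forward; pixel columns grow to the right and rows downward; lengths in m; the calibration is good to about 2 mm. The wrist camera is an equidistant fisheye: a pixel r from the principal point sees the ray r / f radians off the axis. A picture is of the moment at which its call begins.
- workorder.hand_in(): hands the job in, once; it reports no verdict.
The state is a dict: "clock": time; "joints": joint angles; "dq": joint speeds; "joint_efforts": joint torques, N m; "position": TCP position; "ee_rot": TCP orientation; "wrist_force": force on the tool from outside, world axes, zero at the start; "moment": the same for the moment, N m; "width": finger opening in m.
Only numpy, scipy, OpenCV 4.12 (cv2) and the standard library are available. Lean on these libraries where they do the work, as an engineer would, in place of code of your own. Each camera call takes 0.05 s, during which the arm holds its last target. There are 200 camera calls.

## Working session

There is one attempt and no reset: what is moved stays moved. The work goes in short steps, Python scripts to look and compute and a shell command to move; the robot and the scene stay as the last step left them, time stands still between calls to the robot, and variables do not carry over. Pictures are saved under pics/ and viewed, about 8 in all and at most 12, crops included, and the job is handed in when it is done.

```bash
ls; mkdir -p pics
python3 - <<'E'
from station import read_state, grab_frame
import numpy as np, cv2
s=read_state(); print(s)
for n in ("scene","top"):
    f=grab_frame(n); np.savez(f"{n}0.npz",**f)
    cv2.imwrite(f"pics/{n}0.png",f["frame"][:,:,::-1]); print(n,f["vfov"],f["cx"],f["cy"],f["R"],f["t"])
E
```

```text
pics
{'clock': 0.0, 'joints': array([ 1.19570126e+00,  3.79456176e-01,  1.73480352e+00, -1.25072548e-05,
        1.02848176e+00, -3.33005389e-02]), 'dq': array([ 1.45244450e-03, -4.78124948e-05, -1.64552285e-03,  1.66377931e-03,
        3.26974966e-04,  1.20620720e-04]), 'joint_efforts': array([-1.05141720e-03, -7.63706374e+01, -4.34376025e+01,  6.50105230e-02,
        4.23124654e-02, -1.04657693e-04]), 'position': array([0.23448219, 0.65912155, 0.2132437 ]), 'ee_rot': array([-3.14156510e+00,  1.14852080e-03,  1.22900827e+00]), 'wrist_force': array([-0.72973987, -0.42620669, -1.05078663]), 'moment': array([ 0.00257397, -0.00360846, -0.00208507]), 'width': 0.09160495009046117}
scene 54.901957523369944 281.4655815601892 210.83268942554656 [[ 0.78156584  0.6237246  -0.01106582]
 [ 0.37717836 -0.48660838 -0.78800303]
 [-0.4968816   0.61170246 -0.61557191]] [-0.41786112 -0.17977261  1.59195706]
top 43.74673767825848 282.0752425833282 209.2637360420537 [[-2.07736302e-02 -9.99775406e-01 -4.19446714e-03]
 [-9.81232186e-01  2.11924337e-02 -1.91661884e-01]
 [ 1.91707729e-01  1.34233051e-04 -9.81452051e-01]] [-0.01389156  0.59704941  1.29254027]
```

View pics/scene0.png

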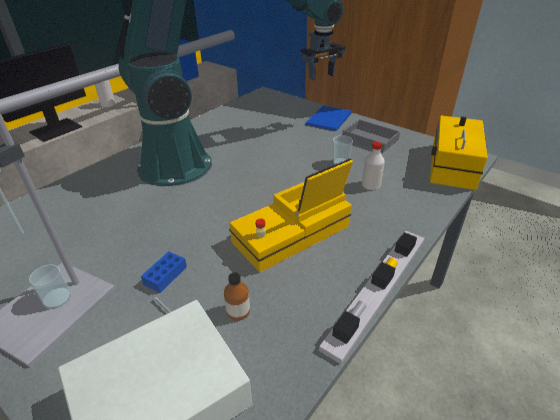

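View pics/top0.png

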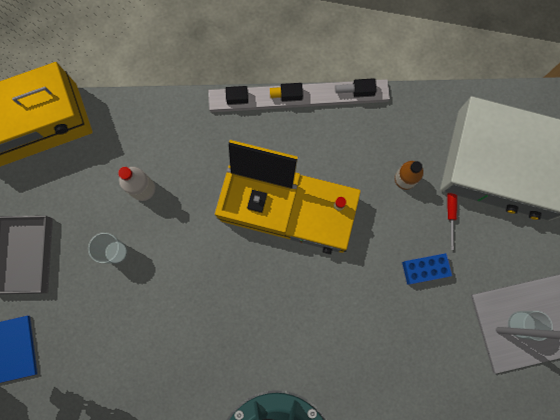

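The scene picture shows the reader in the middle with its cover open. In the top view, the chamber is at about (258,205), the open black lining at (262,165), the vial on the deck at (340,203), the beaker at (107,248) and the wash bottle at (135,182).

```bash
cat > h.py <<'E'
import numpy as np, cv2
def cloud(f):
    h,w=f["range_z"].shape; fl=h/2/np.tan(np.radians(float(f["vfov"]))/2)
    v,u=np.mgrid[:h,:w]; z=f["range_z"]
    c=np.stack([(u-f["cx"])/fl*z,(v-f["cy"])/fl*z,z],-1)
    return (c-f["t"])@f["R"]
E
python3 - <<'E'
from h import *
f=dict(np.load("top0.npz")); P=cloud(f); hsv=cv2.cvtColor(f["frame"],cv2.COLOR_RGB2HSV)
roi=np.zeros((420,560),bool); roi[135:260,205:370]=1
yel=(hsv[...,0]>18)&(hsv[...,0]<32)&(hsv[...,1]>150)&roi
for lo,hi in((.07,.09),(.1,.12)):
    m=yel&(P[...,2]>lo)&(P[...,2]<hi); q=P[m]
    print(lo,m.sum(),q.mean(0),cv2.minAreaRect(q[:,:2].astype(np.float32)))
blk=(hsv[...,2]<70)&roi&(P[...,2]>.125); q=P[blk]; print(blk.sum(),q.min(0),q.max(0))
c=q.mean(0); U,S,V=np.linalg.svd(q-c,full_matrices=False); n=V[2]; print("n",n,c,S, "tilt",np.arctan2(n[2],np.hypot(n[0],n[1])), "yaw",np.arctan2(n[1],n[0]))
# housing outline: all tall points low
m=roi&(P[...,2]>.072)&(P[...,2]<.12); q=P[m]; print(cv2.minAreaRect(q[:,:2].astype(np.float32)))
top=P[blk][P[blk][:,2]>.225]; print("lip",top.mean(0),top[:,1].min(),top[:,1].max())
w=f["frame"]; 
red=((hsv[...,0]<6)|(hsv[...,0]>174))&(hsv[...,1]>170)&roi; print("vial",P[red].mean(0))
for nme,(u,v) in dict(beaker=(107,248),wash=(128,176),amber=(412,170)).items(): print(nme,P[v-4:v+5,u-4:u+5].reshape(-1,3).mean(0))
E
```

```text
0.07 4036 [ 0.58514098 -0.11439564  0.08056557] ((0.608907163143158, -0.044220879673957825), (0.33740293979644775, 0.16082842648029327), 74.31165313720703)
0.1 969 [0.59130362 0.04405032 0.11065706] ((0.6160828471183777, 0.03665746748447418), (0.1801052987575531, 0.1309496909379959), 74.35814666748047)
1845 [ 0.33776556 -0.06035185  0.12512771] [0.71628489 0.09838955 1.38293964]
n [ 0.92679857 -0.3012288   0.22428914] [0.67403763 0.01851172 0.21090388] [6.31382831 1.950196   0.7636705 ] tilt 0.22621353096418592 yaw -0.3142506969323299
((0.6078726649284363, -0.04377196729183197), (0.3407210111618042, 0.1630219668149948), 74.31945037841797)
lip [0.67285733 0.01402839 0.29419707] -0.06035184617844457 0.092422015770938
vial [ 0.5975084  -0.16917168  0.13114487]
beaker [0.51157165 0.43720904 0.01138043]
wash [0.66515483 0.34225409 0.16495293]
amber [ 0.67842933 -0.35370855  0.11536859]
```

```bash
python3 -m jog '[[[0,0,0,-4,-0.034],[0,0,0,-8,-0.068],[0,0,0,-12,-0.068],[0,0,0,-15,-0.068],[0,0,0,-15,-0.068]]]' 10
python3 -m jog '[[[0,-2.4,3.2,0,0],[0,-4.8,6.4,0,0],[0,-7.2,9.6,0,0],[0,-9.6,12.8,0,0],[0,-12,16,0,0]]]'
python3 -m jog '[[[0,-2.4,3.2,0,0],[0,-4.8,6.4,0,0],[0,-7.2,9.6,0,0],[0,-9.6,12.8,0,0],[0,-12,16,0,0]]]'
python3 -m jog '[[[0,-2.4,3.2,0,0],[0,-4.8,6.4,0,0],[0,-7.2,9.6,0,0],[0,-9.6,12.8,0,0],[0,-12,16,0,0]]]'
python3 - <<'E'
from station import read_state, grab_frame
import cv2,numpy as np
s=read_state(); print(s)
f=grab_frame("wrist"); a=f["frame"]; g=grab_frame("scene"); b=cv2.resize(g["frame"][0:200,220:420],None,fx=2.1,fy=2.1,interpolation=cv2.INTER_CUBIC)
b=b[:420]
im=np.hstack([a[:, 100:480],b]); cv2.imwrite("pics/w1.png",im[:,:,::-1]); print(im.shape)
E
```

```text
clock: 0.52
position: [0.2354, 0.6615, 0.3713]
ee_rot: [3.141, -0.009, 1.297]
wrist_force: [1.4, 0.5, 0.5]
width: 0.0611
clock: 0.93
position: [0.3568, 0.499, 0.3633]
ee_rot: [-3.141, 0.001, 1.297]
wrist_force: [1.0, 0.2, -0.4]
width: 0.0276
clock: 1.35
position: [0.4785, 0.3401, 0.3635]
ee_rot: [-3.141, 0.0, 1.297]
wrist_force: [0.7, 0.2, -0.1]
width: 0.0002
clock: 1.77
position: [0.6001, 0.1812, 0.3634]
ee_rot: [-3.141, 0.0, 1.297]
wrist_force: [0.5, 0.3, -0.3]
width: 0.0
{'clock': 1.7667, 'joints': array([ 2.56107654e-01,  1.23248530e-01,  1.77340091e+00,  1.37635733e-05,
        1.24544532e+00, -1.04080844e+00]), 'dq': array([-0.71815472,  0.27858522, -0.30899967, -0.00193538,  0.0272656 ,
       -0.71294965]), 'joint_efforts': array([  7.71724641, -64.98876572, -45.52265525,  -0.08422789,
         0.14037457,   1.44747946]), 'position': array([0.6001115 , 0.18123323, 0.36341977]), 'ee_rot': array([-3.14115283e+00,  2.42577657e-04,  1.29691175e+00]), 'wrist_force': array([ 0.46414615,  0.33663821, -0.25257801]), 'moment': array([0.0812064 , 0.03384009, 0.03523996]), 'width': 7.646500371725432e-06}
(420, 800, 3)
```

View pics/w1.png

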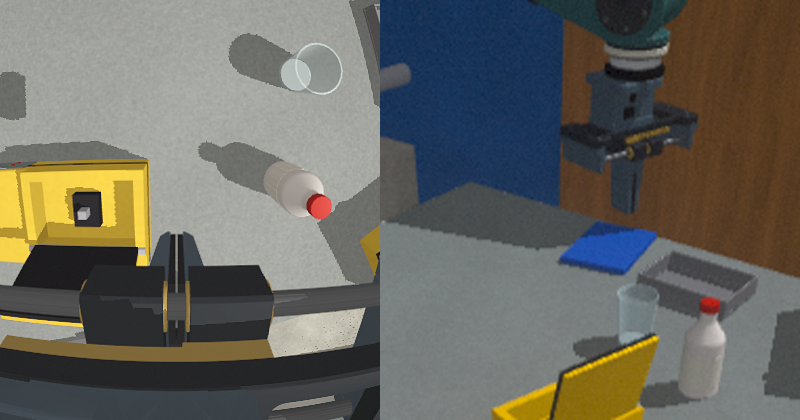

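The left half (wrist view) shows the closed fingers near (178,250) and the reader with its lining at (80,265). The scene crop on the right shows a straight, slightly tapered finger pair at (627,190). Next I go behind the cover.

```bash
python3 -m jog '[[[0,-2.7,3,0,0],[0,-5.4,6,0,0],[0,-8.1,9,0,0],[0,-10.8,12,0,0],[0,-13.5,15,0,0]]]'
python3 -m jog '[[[0,0,2.5,0,0],[0,0,5,0,0],[0,0,5,3,0],[0,0,5,7,0],[0,0,5,10,0]]]'
python3 -m jog '[[[0,0,0,1.5,0],[0,0,0,3.7,0],[0,0,0,3.7,0]]]'
python3 - <<'E'
from station import read_state, grab_frame
import cv2,numpy as np
from h import *
ez=np.array([.963,-.2706]);ey=np.array([.2706,.963]);o=np.array([.6199,.036])
s=read_state();p=s["position"];print(ez@(p[:2]-o),ey@(p[:2]-o),p[2],s["wrist_force"])
g=grab_frame("scene"); cv2.imwrite("pics/s2.png",cv2.resize(g["frame"][60:280,200:400],None,fx=2.7,fy=2.7)[:,:,::-1])
# measured lip via top
t=grab_frame("top");P=cloud(t);hsv=cv2.cvtColor(t["frame"],cv2.COLOR_RGB2HSV);m=np.zeros((420,560),bool);m[130:200,220:305]=1
m&=(hsv[...,2]<70)&(P[...,2]>.13)&(P[...,2]<.255)
q=P[m];X=np.c_[(q[:,:2]-o)@ez,(q[:,:2]-o)@ey,q[:,2]]
i=(abs(X[:,1])<.06);X=X[i];c=np.polyfit(X[:,2],X[:,0],1);print(len(X),"x at hinge z",np.polyval(c,.1105),"angle",np.pi/2+np.arctan(c[0]),X.min(0),X.max(0))
E
```

```text
clock: 2.28
position: [0.7077, 0.0114, 0.3634]
ee_rot: [-3.141, 0.0, 1.297]
wrist_force: [0.4, 1.3, 0.4]
width: 0.0008
clock: 2.7
position: [0.7548, -0.0005, 0.2608]
ee_rot: [-3.14, 0.0, 1.297]
wrist_force: [0.1, 0.5, -1.1]
width: 0.0007
clock: 2.95
position: [0.7536, -0.0004, 0.2228]
ee_rot: [-3.136, 0.001, 1.297]
wrist_force: [0.1, 0.4, -1.3]
width: 0.0004
0.13857059676159628 0.0011373524883447894 0.22284012870241923 [ 0.08836559  0.42225378 -1.26434506]Traceback (most recent call last):
  File "<stdin>", line 11, in <module>
    raise TypeError("expected non-empty vector for x")
TypeError: expected non-empty vector for x
```

View pics/s2.png

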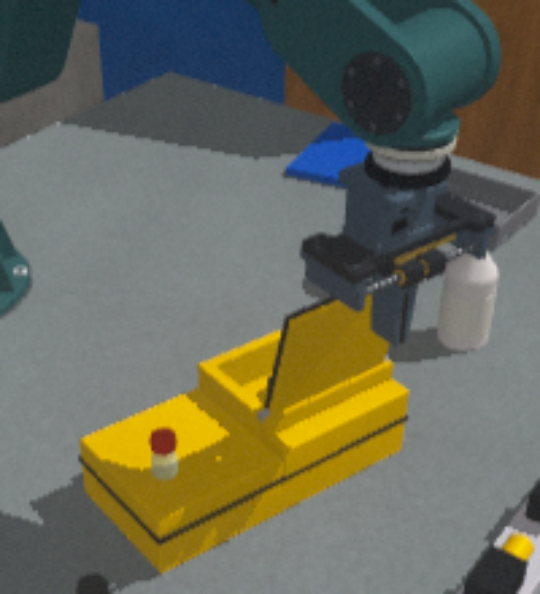

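Picture 4 shows the finger at (395,325), behind the outer face (330,340) and clear of it. I push forward and measure the angle from the scene depth.

```bash
cat > ang.py <<'E'
from station import read_state, grab_frame
from h import *
ex=np.array([.963,-.2706]);ey=np.array([.2706,.963]);o=np.array([.6199,.036])
def run():
    g=grab_frame("scene");P=cloud(g);hsv=cv2.cvtColor(g["frame"],cv2.COLOR_RGB2HSV)
    X=np.dstack([(P[...,:2]-o)@ex,(P[...,:2]-o)@ey,P[...,2]])
    m=(hsv[...,0]>18)&(hsv[...,0]<32)&(hsv[...,1]>150)&(abs(X[...,1])<.075)&(X[...,0]>-.11)&(X[...,0]<.1)&(X[...,2]>.128)&(X[...,2]<.26)
    q=X[m]-[.04,0,.1105]
    # outer face: -x*sin(a) ... n=(sin a, cos a), n.q=0.014
    from scipy.optimize import least_squares
    r=least_squares(lambda a:np.sin(a)*q[:,0]+np.cos(a)*q[:,2]-.014,1.2,loss="soft_l1",f_scale=.003)
    s=read_state();p=s["position"]
    w=s["wrist_force"]
    print("t %.2f angle %.3f n %d res %.4f tcp r %.4f %.4f z %.4f F_r x %.1f y %.1f z %.1f"%(s["clock"],r.x[0],len(q),np.median(abs(r.fun)),ex@(p[:2]-o),ey@(p[:2]-o),p[2],ex@w[:2],ey@w[:2],w[2]),flush=True)
if __name__=="__main__": run()
E
python3 ang.py
python3 -m jog '[[[0,0,-1.2,0,0],[0,0,-2.4,0,0],[0,0,-3.6,0,0],[0,0,-4.8,0,0],[0,0,-5.5,0,0]]]' >/dev/null
python3 ang.py
```

```text
t 3.10 angle 1.810 n 857 res 0.0007 tcp r 0.1411 0.0016 z 0.2286 F_r x 0.1 y -0.3 z -0.0
t 3.57 angle 1.662 n 1174 res 0.0010 tcp r 0.0849 0.0015 z 0.2292 F_r x 1.1 y 0.2 z 0.4
```

```bash
python3 -m jog '[[[0,0,-0.8,0,0],[0,0,-1.6,0,0],[0,0,-2.3,0,0],[0,0,-2.9,0,0],[0,0,-3.4,0,0]]]' >/dev/null
python3 ang.py
```

```text
t 4.03 angle 1.380 n 1462 res 0.0012 tcp r 0.0500 0.0011 z 0.2267 F_r x 0.3 y -0.3 z 0.8
```

```bash
python3 -m jog '[[[0,0,0.3,-4.0,0],[0,0,-1.5,-4.9,0],[0,0,-5.5,-4.9,0],[0,0,-9.5,-4.7,0],[0,0,-10.5,-1.5,0]]]'
python3 ang.py
python3 -m jog '[[[0,0,0,2.5,0],[0,0,0,4.2,0]]]'
python3 ang.py
```

```text
clock: 4.45
position: [0.5672, 0.0526, 0.2463]
ee_rot: [3.136, -0.002, 1.297]
wrist_force: [2.4, 0.5, 0.8]
width: 0.0004
t 4.50 angle 1.292 n 1756 res 0.0012 tcp r -0.0587 0.0005 z 0.2375 F_r x -2.8 y -0.9 z -8.9
clock: 4.67
position: [0.5685, 0.0515, 0.199]
ee_rot: [-3.141, 0.0, 1.297]
wrist_force: [0.3, -0.7, -0.1]
width: 0.0003
t 4.72 angle 1.237 n 1793 res 0.0013 tcp r -0.0550 0.0005 z 0.1958 F_r x -2.0 y -0.7 z -3.7
```

```bash
for i in 1 2; do python3 -m jog '[[[0,0,0,0,0],[0,0,0,0,0],[0,0,0,0,0],[0,0,0,0,0]]]' >/dev/null; python3 ang.py; done
```

```text
t 5.10 angle 1.097 n 1846 res 0.0013 tcp r -0.0529 0.0013 z 0.2010 F_r x 0.0 y -0.2 z 0.1
t 5.48 angle 0.981 n 1872 res 0.0014 tcp r -0.0537 0.0011 z 0.1999 F_r x -0.9 y 0.5 z 0.5
```

```bash
python3 -m jog '[[[0,0,0,0,0],[0,0,-0.5,0.4,0],[0,0,-1.0,0.8,0],[0,0,-1.5,1.2,0],[0,0,-2.0,1.6,0]]]' >/dev/null; python3 ang.py
python3 -m jog '[[[0,0,0,0,0],[0,0,0,0,0]]]' >/dev/null; python3 ang.py
python3 -m jog '[[[0,0,-0.4,0.4,0],[0,0,-0.8,0.8,0],[0,0,-1.2,1.2,0],[0,0,-1.5,1.6,0],[0,0,-1.8,2.1,0]]]' >/dev/null; python3 ang.py
python3 -m jog '[[[0,0,0,0,0],[0,0,0,0,0],[0,0,0,0,0]]]' >/dev/null; python3 ang.py
```

```text
t 5.95 angle 0.787 n 1858 res 0.0014 tcp r -0.0756 0.0008 z 0.1824 F_r x -2.4 y 0.8 z -2.3
t 6.17 angle 0.790 n 1851 res 0.0014 tcp r -0.0736 0.0011 z 0.1840 F_r x -3.4 y -1.5 z 1.2
t 6.63 angle 0.579 n 1758 res 0.0014 tcp r -0.0931 0.0009 z 0.1614 F_r x -2.9 y 0.3 z -3.0
t 6.93 angle 0.582 n 1742 res 0.0014 tcp r -0.0916 0.0010 z 0.1630 F_r x -4.5 y -0.4 z 1.5
```

```bash
python3 -m jog '[[[0,0,-0.3,0.4,0],[0,0,-0.55,0.8,0],[0,0,-0.75,1.2,0],[0,0,-0.95,1.6,0],[0,0,-1.1,2.2,0]]]' >/dev/null; python3 ang.py
python3 -m jog '[[[0,0,0,0,0],[0,0,0,0,0],[0,0,0,0,0],[0,0,0,0,0],[0,0,0,0,0]]]' >/dev/null; python3 ang.py
```

```text
t 7.40 angle 0.400 n 1575 res 0.0013 tcp r -0.1042 0.0009 z 0.1392 F_r x -4.7 y 2.0 z -1.1
t 7.87 angle 0.397 n 1588 res 0.0013 tcp r -0.1036 0.0010 z 0.1402 F_r x -6.9 y 0.8 z -0.1
```

```bash
python3 -m jog '[[[0,0,-0.15,0.3,0],[0,0,-0.3,0.6,0],[0,0,-0.4,0.9,0],[0,0,-0.5,1.2,0],[0,0,-0.58,1.5,0]]]' >/dev/null; python3 ang.py
python3 -m jog '[[[0,0,0,0,0],[0,0,0,0,0],[0,0,0,0,0],[0,0,0,0,0],[0,0,0,0,0]]]' >/dev/null; python3 ang.py
```

```text
t 8.33 angle 0.284 n 1431 res 0.0013 tcp r -0.1090 0.0010 z 0.1249 F_r x -3.1 y 0.8 z -3.5
t 8.80 angle 0.287 n 1430 res 0.0012 tcp r -0.1086 0.0011 z 0.1259 F_r x -5.7 y 0.4 z -0.3
```

```bash
python3 -m jog '[[[0,0,-0.07,0.3,0],[0,0,-0.13,0.6,0],[0,0,-0.19,0.9,0],[0,0,-0.24,1.2,0],[0,0,-0.27,1.4,0]]]' >/dev/null; python3 ang.py
python3 -m jog '[[[0,0,0,0,0],[0,0,0,0,0],[0,0,0,0,0],[0,0,0,0,0],[0,0,0,0,0]]]' >/dev/null; python3 ang.py
```

```text
t 9.27 angle 0.180 n 1256 res 0.0012 tcp r -0.1120 0.0010 z 0.1113 F_r x -7.9 y 2.3 z -1.3
t 9.73 angle 0.182 n 1267 res 0.0011 tcp r -0.1119 0.0010 z 0.1117 F_r x -9.6 y 2.2 z -0.3
```

```bash
sed -i 's/X\[...,0\]<.1)/X[...,0]<.035)/; s/>.128/>.116/' ang.py
python3 -m jog '[[[0,0,-0.07,0.25,0],[0,0,-0.12,0.5,0],[0,0,-0.17,0.75,0],[0,0,-0.21,1.0,0],[0,0,-0.24,1.25,0]]]' >/dev/null; python3 ang.py
python3 -m jog '[[[0,0,0,0,0],[0,0,0,0,0],[0,0,0,0,0],[0,0,0,0,0]]]' >/dev/null; python3 ang.py
```

```text
t 10.20 angle 0.090 n 1261 res 0.0011 tcp r -0.1138 0.0010 z 0.0989 F_r x -3.5 y -0.4 z -2.1
t 10.58 angle 0.090 n 1272 res 0.0010 tcp r -0.1136 0.0011 z 0.0995 F_r x -5.6 y 0.3 z -2.4
```

```bash
python3 -m jog '[[[0,0,-0.02,0.15,0],[0,0,-0.04,0.3,0],[0,0,-0.05,0.45,0],[0,0,-0.06,0.6,0],[0,0,-0.07,0.75,0]]]' >/dev/null; python3 ang.py
python3 -m jog '[[[0,0,0,0,0],[0,0,0,0,0],[0,0,0,0,0]]]' >/dev/null; python3 ang.py
```

```text
t 11.05 angle 0.036 n 1208 res 0.0010 tcp r -0.1142 0.0010 z 0.0916 F_r x -4.5 y 0.3 z -2.0
t 11.35 angle 0.036 n 1211 res 0.0010 tcp r -0.1142 0.0011 z 0.0920 F_r x -4.3 y -0.9 z -1.5
```

```bash
python3 -m jog '[[[0,0,-0.04,0.1,0],[0,0,-0.06,0.2,0],[0,0,-0.08,0.3,0],[0,0,-0.08,0.3,0]]]' >/dev/null; python3 ang.py
python3 -m jog '[[[0,0,-1,0,0],[0,0,-3,0,0],[0,0,-6,0,0],[0,0,-6,-3,0],[0,0,-6,-7,0]]]'; python3 ang.py
```

```text
t 11.73 angle 0.006 n 1168 res 0.0010 tcp r -0.1144 0.0013 z 0.0892 F_r x -0.1 y -0.9 z 0.3
clock: 12.15
position: [0.4479, 0.0844, 0.1572]
ee_rot: [-3.136, 0.002, 1.298]
wrist_force: [1.2, 0.0, 0.1]
width: 0.0002
t 12.20 angle 0.006 n 1170 res 0.0010 tcp r -0.1737 0.0021 z 0.1659 F_r x 8.9 y 3.5 z 7.9
```

```bash
python3 -m jog '[[[0,0,0,-4,0],[0,0,0,-8,0],[0,0,0,-10,0],[0,0,0,-10,0],[0,0,0,-10,0]]]'
python3 -m jog '[[[0,0,0,0,0],[0,0,0,0,0],[0,0,0,0,0],[0,0,0,0,0],[0,0,0,0,0]]]' ; python3 ang.py
python3 -c "
from station import *;import cv2
cv2.imwrite('pics/end.png',grab_frame('scene')['frame'][:,:,::-1])"
```

```text
clock: 12.62
position: [0.4521, 0.0846, 0.2599]
ee_rot: [3.139, -0.001, 1.297]
wrist_force: [0.3, -0.4, 0.1]
width: 0.0005
clock: 13.03
position: [0.4516, 0.0843, 0.2583]
ee_rot: [-3.141, 0.0, 1.297]
wrist_force: [0.5, -0.0, 0.5]
width: 0.0002
t 13.08 angle 0.005 n 1170 res 0.0010 tcp r -0.1751 0.0010 z 0.2584 F_r x 0.1 y 0.2 z -0.2
```

View pics/end.png

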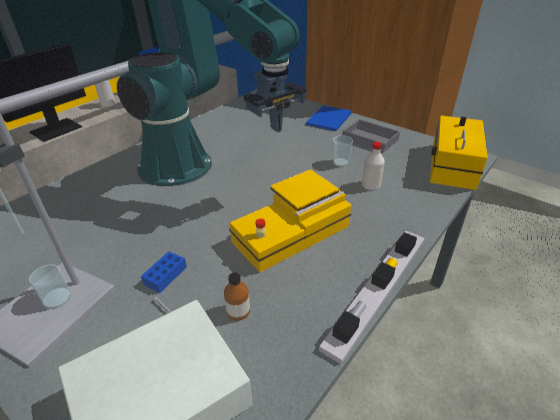

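The final picture shows the cover shut at (306,192). The vial (261,227), bottles, beaker and rack have not moved, and the hand is clear at (275,105).

```bash
python3 -c "
from station import workorder; print(workorder.hand_in())"
```

```text
the job is handed in; nothing more can be done
None
```

The cover is shut and the job is handed in; no verdict was reported.

- **How it went:** With the fingers closed, I tipped the cover from behind to about 1.38 rad, then crossed over it. The fingers caught its lip from the front at about 0.98 rad. I lowered it in small steps at about 0.15–0.5 rad/s, and at about 0.2–0.25 rad/s below 0.28 rad. I let go only once it measured about 0.006 rad.
- **Deviation from the task wording:** The jog interface cannot tilt the tool, so the fingers stayed vertical. They held the lip's lining edge from the front, by pressure and friction, and were not flat underneath. I had no direct reading of the contact on the lining. The cover stayed where it was at every pause, with about 3–10 N at the wrist.
- **Last checks:** The cover measured 0.005 rad by depth fit, which is good to about 0.01 rad, and did not change after I let go. The wrist force was about 0 and the hand was about 15 cm above the cover. In the last picture the vial, glassware, bottles and rack stand where they did; I judged the vial, glassware, bottles and rack by eye and did not measure them. The screwdriver is mostly hidden from that camera, so it was not fully checked. The clock stood at about 13 s, and none of these checks failed.

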